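# Lid on the bench ultrasonic cleaner

## Robot

A 6-joint arm with a two-finger parallel gripper is mounted at the origin on the work surface. World frame = base frame: x ahead of the robot, y to its left, z up, the work surface at z = 0. Lengths are in m, angles in degrees, forces in N, time in s.
With the tool pointing down it reaches from about 0.25 to 0.775 m from the base axis. Payload 8.9 kg.
Tool frame: the origin (TCP) lies on the front face of the gripper's body, between the roots of the fingers; the fingertips stand 73 mm ahead of it and the grasp point (between the pads) lies 54 mm ahead of it; z points along the fingers, y is the direction in which the jaws open and shut (so a half turn about z gives the same grasp; the last joint's range is limited). The gripper opens to 85 mm and grips with 20 to 120 N. Pads are 22 mm wide; open, the fingers measure 114 mm over their backs; the gripper's body (76 mm by 85 mm) begins 54 mm behind the grasp point. The pads swing forward as they close: fully open they stand 13 mm farther back than shut.
Start: joints at [-76.908, 16.656, -8.789, 64.555, 0, 82.019], TCP at [0.189, -0.49, 0.304] pointing down, gripper open.
Joint ranges: [-144.48, 144.48], [-52.06, 99.96], [-74.48, 78.29], [-112.23, 115.85], [-86.99, 84.42], [-180, 180]. Speed limits (degrees/s): [127.2, 127.2, 159.86, 180, 180, 180].

## Interface

Orientations are given as [roll, pitch, yaw] about the fixed x, y, z axes, in that order (R = Rz(yaw) Ry(pitch) Rx(roll)).
In Python, from station import ctrl gives the robot as it stands. Calls block until the motion is done:
- ctrl.movep(position, orientation): joint-space move of the TCP to a pose.
- ctrl.line_to(position, vel=0.15, attitude=None, force_limit=None): straight line of the TCP; attitude=None keeps the orientation; vel is the mean speed in m/s. With force_limit (N) it stops when the force on the tool has changed by that much, and returns True; else False.
- ctrl.move_joints(angles): joint-space move.
- ctrl.command_gripper(opening): finger opening in m; the grip force is fixed at half the most; returns when the fingers have stopped.
- ctrl.wait(seconds).
- ctrl.inverse_kinematics(position, orientation): joint angles nearest the present ones, or None.
- ctrl.read_state(): the state.
- ctrl.camera(name): name is "side" or "top" or "wrist"; returns a dict with "color" (420x560x3 uint8, red, green, blue), "intrinsics" (3x3 intrinsics, pixels), "k1" (the pictures are not rectified: a ray, as slopes to the right and down, at radius r is drawn at 1 + k1 r^2 times it, then the intrinsics apply), "world_to_cam" (4x4, takes a point from world to camera coordinates); the wrist camera has in their place "mount" (4x4, takes a point from camera to tool coordinates, whose origin is the TCP and whose axes are the flange's). Camera axes: x right, y down, z forward; pixel columns grow to the right and rows downward; lengths in m; the calibration is good to about 2 mm. A picture is of the moment at which its call begins: read the wrist's pose just before it. There is no depth.
A pose or a line that the arm cannot do raises ctrl.IKError and nothing moves.
- ctrl.close_job(): hands the job in, once; it reports no verdict.
Trained networks look in a picture, given as the dict that the camera call returned (one of the last four; its "shot" number tells which), for a name from the list of things; names that differ only in an ending like _2 or _b are one class to them, and where a whole thing is asked for, a point or a joint stands for the part that bears it (a point fixed in the world has none). Each returns a list of dicts, best first, with "conf" (0 to 1); they miss things now and then, are a little off and sometimes report something else, mostly with a low value. They report only what shows in the picture. A call takes as long as a camera call. They do not tell look-alikes from the thing itself.
- ctrl.masks_of(picture, query): "region" (420x560 bool, what is visible of it).
- ctrl.pinpoint(picture, query): "location" ([x, y, z] in m, in world coordinates, good to about 4 mm: a listed point, or the origin of a listed thing).
The state is a dict: "time_s": time; "joint_pos": joint angles; "qd": joint speeds; "joint_efforts": joint torques, N m; "position": TCP position; "tcp_rot": TCP orientation; "force": force on the tool from outside, world axes, zero at the start; "torque": the same for the moment, N m; "gripper_width": finger opening in m.
Only numpy, scipy, OpenCV 4.12 (cv2) and the standard library are available. Lean on these libraries where they do the work, as an engineer would, in place of code of your own. Each camera call takes 0.05 s, during which the arm holds its last target.

## Task

The ultrasonic cleaner on the electronics bench stands open with parts in its tank. Pick the lid that fits it, the larger of the two steel lids with black knobs, lower it gently (do not drop it) onto the rim of the round tank so that it sits fully down and level all round, and let go. Leave the smaller lid where it lies.

Things in the scene. Friction and masses are not known exactly. Their poses are not given: they have to be found in the camera images.
- tank_rim (a point): Centre of the tank's mouth, level with the rim's top, 105 mm above the bench. The cleaner is a fixed square grey housing, 160 x 160 mm, white top face 96 mm high; the round steel tank stands up through it. Rim 124 mm outside, 112 mm inside diameter, 6 mm wall. Parts in the tank reach at most 45 mm above the bench. z is up.
- large_lid_grip (a point): Large lid, loose, about 260 g: steel disc 140 mm across, 5 mm thick, standing on the bench on the plug below it. This point, where to grip, is on the axis of its round black knob, 26 mm above the disc's top face, 14 mm below the knob's top. Knob 30 mm in diameter (22 mm in its lowest 8 mm), 40 mm tall. Point 43 mm above the bench at first. z is up along the knob; yaw does not matter.
- large_lid_seat (a point): Centre of the large lid's disc at its underside, which rests on the rim: 31 mm below large_lid_grip, 12 mm above the bench at first; it comes to tank_rim when the lid is on. Below it stands the round plug, 86 mm in diameter, 12 mm deep, with 13 mm of room all round inside the tank. z is up.
- small_lid_grip (a point): Small lid, loose, not to be used (it would fall into the tank): same form, disc 92 mm across, knob 24 mm in diameter (16 mm in its lowest 8 mm), 40 mm tall. The point is on the knob's axis, 26 mm above the disc's top face and 43 mm above the bench. z is up.
Not all that is in view belongs to the job. Leave any pink or red look-alike of the part that bears large_lid_grip alone.

How it is judged:
By the outcome, as a careful person would: the job done as asked, in the order asked, and still so for the second after the job is handed in, with the robot touching nothing.
It also fails if it takes over 37 s, if anything falls off the work surface, if the arm or the gripper's body presses on something with over 40 N, if the wrist force passes 120 N, or if a joint passes its speed limit or range.

## Working session

There is one attempt and no reset: what is moved stays moved. The work goes in short steps, each a Python script; the robot and the scene stay as the last script left them, time stands still between calls to the robot, and variables do not carry over. Pictures are saved under pics/ and viewed, and the job is handed in when it is done.

```bash
ls; mkdir -p pics
cat > h.py <<'E'
import numpy as np, cv2
from station import ctrl
def save(p,n): cv2.imwrite('pics/'+n+'.png', cv2.cvtColor(p['color'],cv2.COLOR_RGB2BGR))
def proj(p,X):
    c=p['world_to_cam']@np.append(X,1); s=c[:2]/c[2]; s=s*(1+p['k1']*(s@s)); K=p['intrinsics']
    return np.array([K[0][0]*s[0]+K[0][2],K[1][1]*s[1]+K[1][2]])
def ray_at_z(p,uv,z):
    K=np.array(p['intrinsics']); d=np.array([(uv[0]-K[0,2])/K[0,0],(uv[1]-K[1,2])/K[1,1]]); s=d.copy()
    for _ in range(30): s=d/(1+p['k1']*(s@s))
    W=np.array(p['world_to_cam']); R=W[:3,:3]; o=-R.T@W[:3,3]; r=R.T@np.array([s[0],s[1],1]); return o+r*(z-o[2])/r[2]
E
python3 - <<'E'
from h import *
for n in ['top','side']:
    p=ctrl.camera(n); save(p,n+'0')
    for q in ['tank_rim','large_lid_grip','small_lid_grip','large_lid_seat']:
        for d in ctrl.pinpoint(p,q)[:4]: print(n,q,round(d['conf'],2),np.round(d['location'],4),np.round(proj(p,d['location'])))
s=ctrl.read_state();print(s['time_s'],s['tcp_rot'],s['position'])
E
```

```text
pics
top tank_rim 0.95 [0.549  0.0106 0.1047] [271. 179.]
top large_lid_grip 0.88 [ 0.5607 -0.2311  0.0398] [367. 177.]
top large_lid_grip 0.78 [0.3374 0.0172 0.0384] [271. 269.]
top large_lid_grip 0.72 [ 0.3433 -0.305   0.0427] [401. 263.]
top small_lid_grip 0.9 [0.5315 0.3069 0.0433] [153. 194.]
top large_lid_seat 0.73 [ 0.5646 -0.2331  0.0139] [366. 178.]
top large_lid_seat 0.71 [0.3386 0.0186 0.0135] [270. 269.]
top large_lid_seat 0.55 [ 0.3456 -0.3069  0.0095] [399. 263.]
side tank_rim 0.95 [0.5467 0.0094 0.1082] [252. 213.]
side large_lid_grip 0.92 [0.3407 0.0148 0.0426] [334. 243.]
side large_lid_grip 0.8 [ 0.5611 -0.2325  0.0391] [266. 191.]
side large_lid_grip 0.71 [ 0.348  -0.3051  0.0471] [339. 182.]
side small_lid_grip 0.9 [0.5341 0.3058 0.044 ] [228. 316.]
side large_lid_seat 0.81 [0.3382 0.0141 0.0131] [335. 252.]
side large_lid_seat 0.65 [ 0.5608 -0.2274  0.0086] [267. 201.]
0.5 [-1.79992471e+02 -1.77752966e-03  2.10734075e+01] [ 0.18877185 -0.4898575   0.30384782]
```

View pics/top0.png

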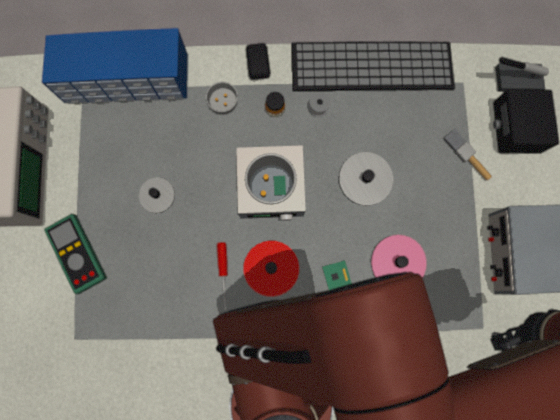

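View pics/side0.png

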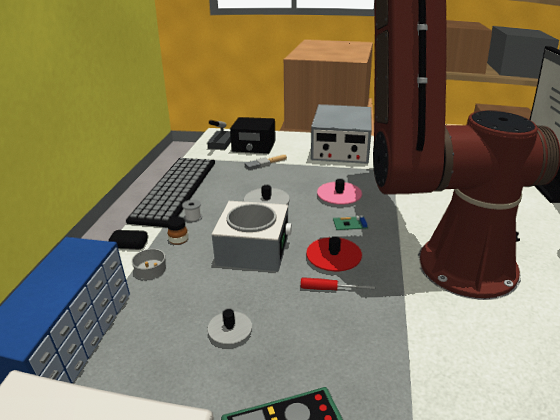

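Top view candidates:
- Grey steel disc with a black knob at (367,178).
- Red look-alike at (271,268).
- Pink look-alike at (400,262).
- Small steel lid at (155,194).

I choose the grey disc at (367,178). The tank mouth is at (271,179). Next I'll check the choice in a crop and measure it.

Run:
```python
from h import *
p=ctrl.camera('top')
c=p['color'][125:235,220:420]; cv2.imwrite('pics/crop1.png',cv2.resize(c[...,::-1],None,fx=4,fy=4,interpolation=cv2.INTER_CUBIC))
for m in ctrl.masks_of(p,'large_lid_grip')[:3]:
    r=m['region'].astype(np.uint8); cs,_=cv2.findContours(r,cv2.RETR_EXTERNAL,cv2.CHAIN_APPROX_NONE); k=max(cs,key=cv2.contourArea)
    pts=np.array([ray_at_z(p,q[0],0.0145)[:2] for q in k],np.float32)
    print(round(m['conf'],2),r.sum(),cv2.fitEllipse(pts), p['color'][m['region']].mean(0))
ctrl.movep([0.53,-0.22,0.30],[180,0,21])
s=ctrl.read_state();w=ctrl.camera('wrist');save(w,'w1');print(s['time_s'],s['position'],w['mount'])
for q in ['large_lid_grip','large_lid_seat','tank_rim']:
    for d in ctrl.pinpoint(w,q): print(q,d)
```

```text
0.8 2488 ((0.3409828543663025, 0.017118262127041817), (0.13724097609519958, 0.1387101411819458), 34.228599548339844) [131.26045016  24.88826367  21.62138264]
0.74 1762 ((0.36085671186447144, -0.3050035834312439), (0.10501038283109665, 0.14639942348003387), 0.7466043829917908) [186.32633371 113.77979569 135.97219069]
0.63 2279 ((0.5644709467887878, -0.23262740671634674), (0.13813574612140656, 0.13865309953689575), 122.05634307861328) [151.93549803 149.95568232 144.29969285]
2.2 [ 0.52958275 -0.22086582  0.30001515] [[ 7.87084328e-04 -9.49520049e-01 -3.13705367e-01  7.97734151e-02]
 [ 9.99999435e-01  5.23316246e-04  9.25022796e-04  8.48550599e-04]
 [-7.14160575e-04 -3.13705918e-01  9.49519924e-01 -6.99792027e-02]
 [ 0.00000000e+00  0.00000000e+00  0.00000000e+00  1.00000000e+00]]
large_lid_grip {'location': [0.5612, -0.2301, 0.04], 'conf': 0.84}
large_lid_grip {'location': [0.3472, -0.3079, 0.0411], 'conf': 0.75}
large_lid_grip {'location': [0.3417, 0.0188, 0.0401], 'conf': 0.68}
large_lid_seat {'location': [0.3418, 0.0116, 0.0114], 'conf': 0.93}
large_lid_seat {'location': [0.3441, -0.3045, 0.013], 'conf': 0.87}
large_lid_seat {'location': [0.5643, -0.2313, 0.0132], 'conf': 0.55}
```

```bash
sleep 1
```

```text
(no output)
```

View pics/crop1.png

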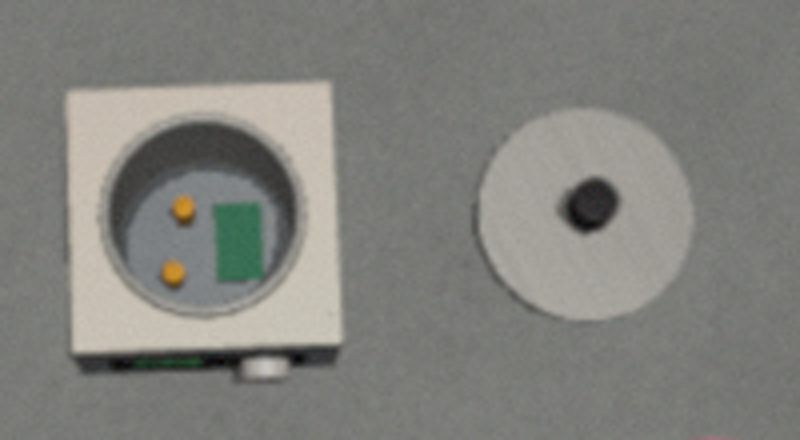

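View pics/w1.png

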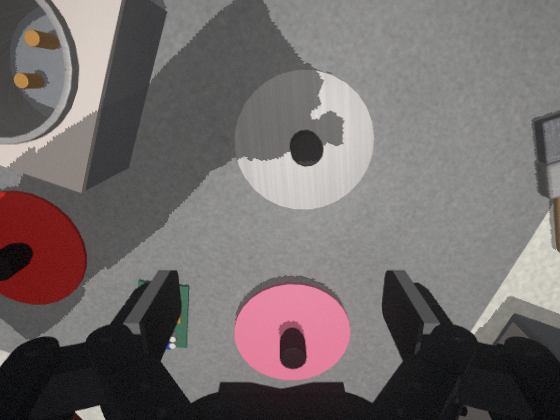

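The crop shows a grey disc with a black knob at (367,178), 138 mm across as measured, so it is the large steel lid. The wrist view shows it at (305,139). Pink (292,330) and red (15,255) stay clear. Next I'll cross-check the centres.

```bash
cat >> h.py <<'E'
from scipy.spatial.transform import Rotation as Rn
def wristcam(s,w):
    T=np.eye(4);T[:3,:3]=Rn.from_euler('xyz',s['tcp_rot'],degrees=True).as_matrix();T[:3,3]=s['position']
    w=dict(w); w['world_to_cam']=np.linalg.inv(T@np.array(w['mount'])); return w
E
python3 - <<'E'
from h import *
s=ctrl.read_state();w=ctrl.camera('wrist')
ww=wristcam(s,w)
for e in [(305,139)]: print('disc',ray_at_z(ww,e,.017))
for u,v in [(235,139),(374,139),(305,69),(305,209)]: print(ray_at_z(ww,(u,v),.017))
print('knob top',ray_at_z(ww,(306,147),.055))
p=ctrl.camera('top'); print('rim',ray_at_z(p,(270.5,178.5),.105),'disc',ray_at_z(p,(220+586/4,125+214/4),.016),'knobtop',ray_at_z(p,(220+594/4,125+203/4),.057))
E
```

```text
disc [ 0.5669977 -0.2331144  0.017    ]
[ 0.5422188  -0.16833108  0.017     ]
[ 0.59166532 -0.2971031   0.017     ]
[ 0.62757953 -0.20852375  0.017     ]
[ 0.49900061 -0.26079365  0.017     ]
knob top [ 0.564778   -0.23231441  0.055     ]
rim [0.54913187 0.01181112 0.105     ] disc [ 0.56291932 -0.23364793  0.016     ] knobtop [ 0.56102681 -0.23169178  0.057     ]
```

Run:
```python
from h import *
x,y=0.563,-0.2322
ctrl.line_to([x,y,0.18],vel=.15)
print(ctrl.line_to([x,y,0.098],vel=.06,force_limit=8))
ctrl.command_gripper(0.02)
s=ctrl.read_state();print(s['time_s'],s['position'],s['gripper_width'],s['force'])
ctrl.line_to([x,y,0.118],vel=.05)
s=ctrl.read_state();print(s['time_s'],s['position'],s['gripper_width'],s['force'],s['torque'])
w=ctrl.camera('wrist');save(w,'w2');p=ctrl.camera('side');save(p,'s2')
cv2.imwrite('pics/s2c.png',cv2.resize(p['color'][100:300,180:380,::-1],None,fx=3,fy=3))
```

```text
False
5.5583 [ 0.56317304 -0.23231061  0.09830537] 0.028399512480981624 [-1.37912664  0.11928525  3.34937613]
6.1083 [ 0.5630598  -0.23219915  0.1181791 ] 0.028785262918400664 [-0.11120519 -0.51632354 -2.14203149] [-0.01101287 -0.0785736   0.01230957]
```

View pics/w2.png

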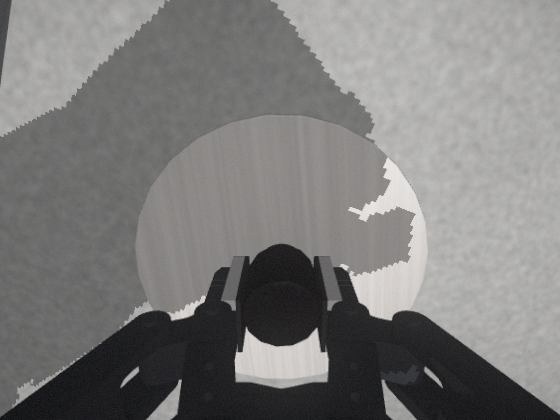

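View pics/s2c.png

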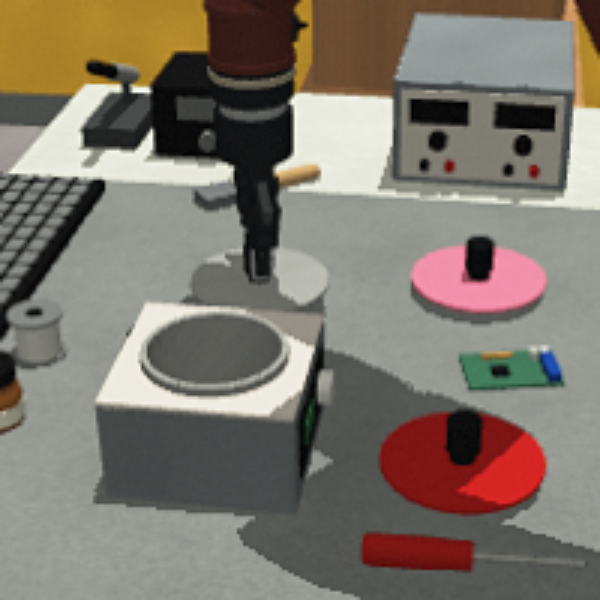

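The wrist view shows the knob between the pads, with the disc edge running from (136,250) to (427,250). The lid hangs clear. I'll measure the lid's centre relative to the TCP, lift, and get another look at the tank.

Run:
```python
from h import *
from scipy.optimize import least_squares
w=ctrl.camera('wrist'); s=ctrl.read_state(); ww=wristcam(s,w)
px=[(136,250),(144,205),(165,170),(200,139),(240,120),(283,114),(330,121),(365,139),(392,165),(415,200),(427,250)]
P=np.array([ray_at_z(ww,q,.037)[:2] for q in px])
r=least_squares(lambda a:np.hypot(*(P-a[:2]).T)-a[2],[.56,-.23,.07]);print('centre',r.x,abs(r.fun).max())
ctrl.line_to([0.563,-0.2322,0.26],vel=.15)
ctrl.line_to([0.5485,-0.09,0.26],vel=.15)
s=ctrl.read_state();w=ctrl.camera('wrist');save(w,'w3');print(s['time_s'],s['gripper_width'],s['force'],s['torque'])
for d in ctrl.pinpoint(w,'tank_rim'):print(d)
p=ctrl.camera('side')
for d in ctrl.pinpoint(p,'tank_rim')+ctrl.pinpoint(p,'large_lid_seat'):print(d)
save(p,'s3')
```

```text
centre [ 0.56320603 -0.23300062  0.06847398] 0.0008709880422905492
8.4583 0.028912510186508197 [-0.14444851 -0.47499323 -0.85742085] [0.05123326 0.02489109 0.00331201]
{'location': [0.5455, 0.0121, 0.1084], 'conf': 0.83}
{'location': [0.5487, 0.0129, 0.1028], 'conf': 0.81}
{'location': [0.3407, 0.0144, 0.0122], 'conf': 0.76}
{'location': [0.3479, -0.3063, 0.0146], 'conf': 0.72}
{'location': [0.5497, -0.0874, 0.1696], 'conf': 0.67}
```

View pics/w3.png

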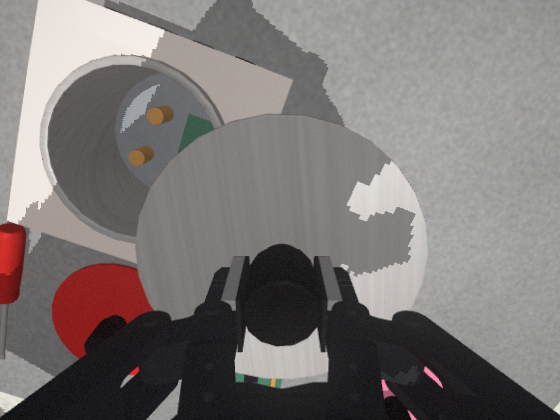

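View pics/s3.png

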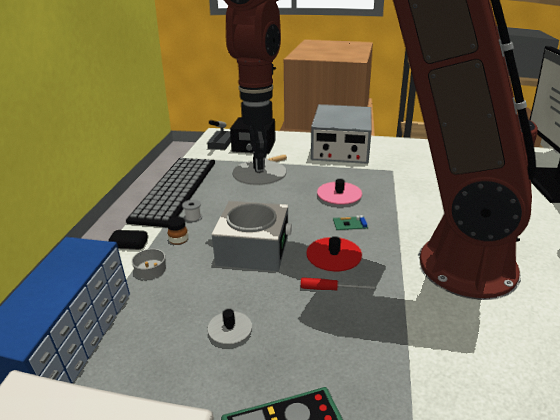

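Disc edges in w3 are at the same pixels as before, so the lid isn't slipping. The tank mouth is at about (130,145) in w3 and (252,213) in the side view. Estimates agree on (0.548, 0.012). Contact is expected at TCP z ≈ 0.191.

Run:
```python
from h import *
x,y=0.548,0.0122
ctrl.line_to([x,y,0.26],vel=.12)
ctrl.line_to([x,y,0.205],vel=.06)
ctrl.wait(.2)
print(ctrl.read_state()['force'])
print(ctrl.line_to([x,y,0.187],vel=.01,force_limit=5))
s=ctrl.read_state();w=ctrl.camera('wrist');save(w,'w4');print(s['time_s'],s['position'],s['gripper_width'],s['force'],s['torque'])
p=ctrl.camera('side');save(p,'s4');cv2.imwrite('pics/s4c.png',cv2.resize(p['color'][150:280,190:310,::-1],None,fx=4,fy=4,interpolation=cv2.INTER_CUBIC))
```

```text
[-0.96967571 -0.73217408 -2.26910111]
True
12.2333 [0.54796956 0.01221289 0.19128557] 0.028182567605481382 [-0.81428167  0.56962428  4.49094025] [-0.00451031  0.06082727 -0.00708925]
```

View pics/s4c.png

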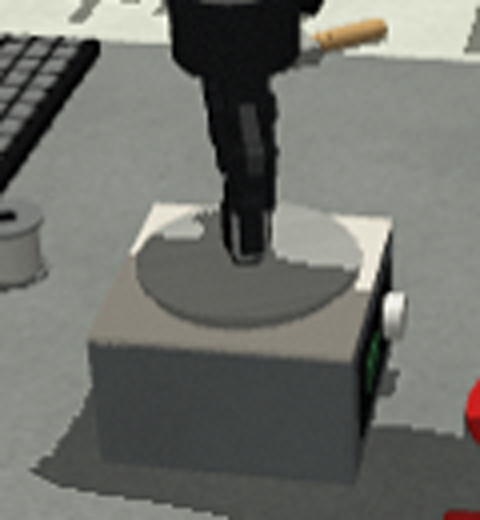

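View pics/w4.png

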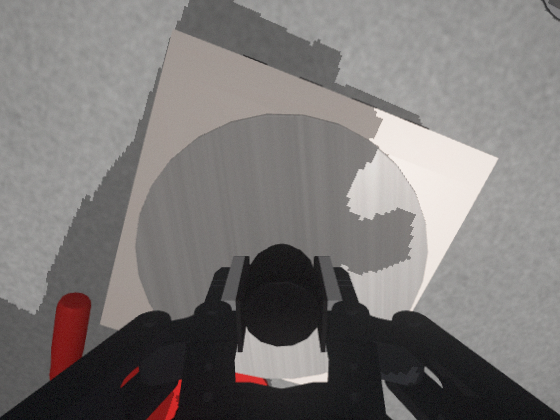

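Contact came at z = 0.1913, exactly as predicted, and the lid is level and centred on the rim in both views. Releasing.

Run:
```python
from h import *
ctrl.command_gripper(0.045)
ctrl.wait(.2)
s=ctrl.read_state();print(s['time_s'],s['position'],s['gripper_width'],s['force'])
ctrl.command_gripper(0.06)
x,y=0.548,0.0122
ctrl.line_to([x,y,0.29],vel=.08)
ctrl.line_to([x-.12,y-.15,0.33],vel=.15)
ctrl.wait(.3)
s=ctrl.read_state();w=ctrl.camera('wrist');save(w,'w5');ww=wristcam(s,w);print(s['time_s'],s['force'])
for n in ['side','top']:
    p=ctrl.camera(n)
    for q in ['large_lid_seat','large_lid_grip']:
        for d in ctrl.pinpoint(p,q):print(n,q,d)
    u,v=map(int,proj(p,np.array([x,y,.11]))); cv2.imwrite(f'pics/{n}5c.png',cv2.resize(p['color'][max(v-60,0):v+60,u-70:u+70,::-1],None,fx=4,fy=4,interpolation=cv2.INTER_CUBIC))
```

```text
12.8417 [0.54730791 0.01228644 0.19041827] 0.045035969513678095 [ 0.96567987  0.70264391 -0.22285332]
16.2917 [-0.3205374  -0.88637257 -0.38056444]
side large_lid_seat {'location': [0.5498, 0.0142, 0.1037], 'conf': 0.89}
side large_lid_seat {'location': [0.3509, -0.3047, 0.0128], 'conf': 0.71}
side large_lid_seat {'location': [0.34, 0.0166, 0.0134], 'conf': 0.58}
side large_lid_grip {'location': [0.3424, -0.3084, 0.0428], 'conf': 0.93}
side large_lid_grip {'location': [0.3414, 0.0145, 0.0423], 'conf': 0.79}
side large_lid_grip {'location': [0.5483, 0.0103, 0.1336], 'conf': 0.77}
top large_lid_seat {'location': [0.5467, 0.0104, 0.1042], 'conf': 0.92}
top large_lid_seat {'location': [0.3405, 0.0146, 0.0125], 'conf': 0.86}
top large_lid_grip {'location': [0.3428, -0.3082, 0.0435], 'conf': 0.92}
top large_lid_grip {'location': [0.3365, 0.0134, 0.0391], 'conf': 0.82}
top large_lid_grip {'location': [0.5435, 0.014, 0.132], 'conf': 0.56}
```

View pics/side5c.png

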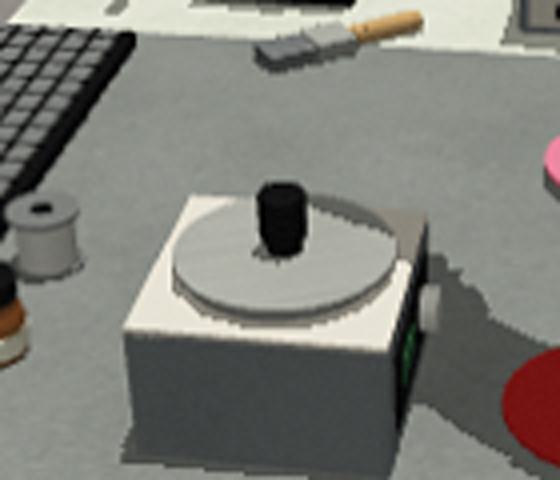

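View pics/w5.png

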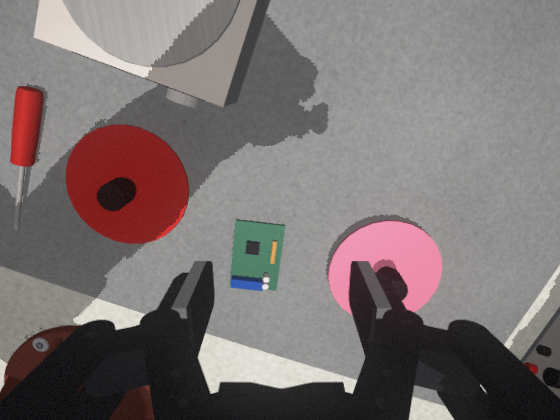

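View pics/top5c.png

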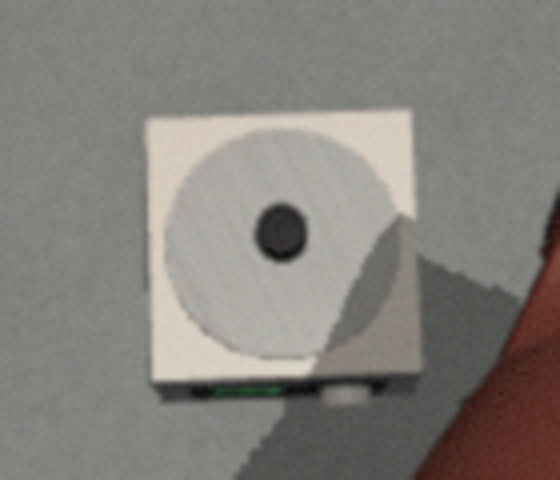

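The top and side crops show the lid centred and level on the rim, with an even gap above the white face. The robot is clear, so I'm handing in.

```bash
python3 -c "
from h import *
print(ctrl.close_job())"
```

```text
the job is handed in; nothing more can be done
None
```

The large steel lid is on the tank and released, and the job was handed in at about 16.5 s with the robot clear of everything.

- **Pick:** I took the grey disc at (367,178) in the top view. It measured 138 mm across against the 140 mm given. The arm never touched the red and pink look-alikes or the small lid.
- **Placing:** I lowered it at 10 mm/s onto the rim. Contact came at TCP z = 0.1913, the height expected for a fully seated lid.
- **Last checks:** Both fixed cameras show the lid level and centred. They put the underside centre at about (0.548, 0.012, 0.104), against the tank rim at (0.548, 0.012, 0.105).
- **Limits of the checks:** The trained networks also reported the red and pink discs as the large lid, as expected, and I ruled those out by colour. Levelness was judged by eye and from the contact height, not measured directly. No check failed.

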